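# Release the pressure cap of the wide coolant pot

### The arm

A 6-joint arm with a two-finger parallel gripper is mounted at the origin on a cart in front of the work surface, level with it; the furniture and walls round the work are solid. World frame = base frame: x ahead of the robot, y to its left, z up, the work surface at z = 0. Lengths are in mm, angles in rad, forces in N, time in s.
With the tool pointing down it reaches from about 250 to 775 mm from the base axis. Payload 8.9 kg.
Tool frame: the origin (TCP) lies on the front face of the gripper's body, between the roots of the fingers; the fingertips stand 73 mm ahead of it and the grasp point (between the pads) lies hold_point_z ahead of it (hold_point_z is the distance from the TCP to the grasp point, in mm); z points along the fingers, y is the direction in which the jaws open and shut (so a half turn about z gives the same grasp; the last joint's range is limited). The gripper opens to 85 mm and grips with 20 to 120 N. Pads are 22 mm wide; open, the fingers measure 114 mm over their backs; the gripper's body (76 mm by 85 mm) begins 54 mm behind the grasp point. The pads swing forward as they close: fully open they stand 13 mm farther back than shut.
Start: joints at [-1.414, 0.291, -0.153, 1.127, 0, 1.431], TCP at [153.042, -502.197, 303.905] pointing down, gripper open.
Joint ranges: [-2.52, 2.52], [-0.91, 1.74], [-1.3, 1.37], [-1.96, 2.02], [-1.52, 1.47], [-3.14, 3.14]. Speed limits (rad/s): [2.22, 2.22, 2.79, 3.14, 3.14, 3.14].

### API

Orientations are given as [roll, pitch, yaw] about the fixed x, y, z axes, in that order (R = Rz(yaw) Ry(pitch) Rx(roll)).
In Python, from bench import * gives the robot as it stands.
- The arm moves only by the tool step_arm, never from a script. Its argument "deltas" is a list that holds one entry, the list of rows, each a list of 7 numbers: the turn, a rotation vector about the world's x, y, z in degrees, then the shift along the world's x, y, z in m, then the opening, from -1 (shut) to 1 (fully open). In form: [[[ax, ay, az, dx, dy, dz, hand], ...]]. A call has 1 to 10 rows; each row is the pose to reach, as a shift and turn from the pose commanded when the call began; what a row does not reach only later rows make up. A row lasts 1/12 s, in which the tool goes at most 41.7 mm and 7.16 degrees, less where a joint would pass 70% of its speed; a pose out of reach is approached as far as the arm can. A call with a gripper value outside its range is refused whole. The fingers move at their own pace and stop on an object; "newtons" is the grip in N (left out, the last holds). Time passes only in rows, so rows that repeat a pose let the fingers close. It gives the time, the measured TCP pose, the force and the opening at its end, in the units of the state.
- get_state(): the state, without advancing time (a new reading comes with each control period).
- camera(name): name is "scene" or "side" or "wrist"; returns (picture, depth): 400x640x3 uint8, red, green, blue; 400x640 float32, mm along the optical axis (not along the pixel's ray), 0 where there is no reading.
- get_calibration(name): a dict with "K" (3x3 intrinsics, pixels), "R" (3x3) and "t" (3): a world point X has camera coordinates R X + t. Camera axes: x right, y down, z forward; pixel columns grow to the right and rows downward; lengths in mm; the calibration is good to about 2 mm. The wrist camera is an equidistant fisheye: a pixel r from the principal point sees the ray r / f radians off the axis. A picture is of the moment at which its call begins: read the wrist's pose just before it. get_calibration takes no time and is no camera call; for the wrist camera it gives the pose at the moment of the call.
- finish_job(): hands the job in, once; it reports no verdict.
The state is a dict: "t": time; "q": joint angles; "qd": joint speeds; "joint_torque": joint torques, N m; "eef_pos": TCP position; "ee_rot": TCP orientation; "ft_force": force on the tool from outside, world axes, zero at the start; "moment": the same for the moment, N m; "width": finger opening in mm.
Only numpy, scipy, OpenCV 4.12 (cv2) and the standard library are available. Lean on these libraries where they do the work, as an engineer would, in place of code of your own. Each camera call takes 0.05 s, during which the arm holds its last target. There are 200 camera calls.

### The job

Open the pressure cap of the wide steel coolant pot so that it can be topped up: turn the cap anticlockwise to its first stop and let it rest there unpressed for a second to vent, then press it down and turn it on past the stop until it is free, and let it spring up and leave it standing open. Leave the cap of the slim pot as it is.

Things in the scene. Friction and masses are not known exactly. Their poses are not given: they have to be found in the camera images.
- wide_grip (a point): Point in the wide pot's cap, on its axis. Steel pots: wide 140 mm across, 85 high; slim 86 across, 105 high, equal cap; sides swap. Cap: aluminium disc 68 mm across, 16 thick; on its flat top a black grip bar 52 long (x), 14 wide (y), 36 high. Point: 22 mm above the disc top, 14 below the bar's top, 143 above the worktop. z up; x along the bar to a rim pointer; turns and rises with the cap.
- wide_turn (a joint): Turn of the wide pot's cap, rad, growing anticlockwise from above; starts at 0 to 0.15 (0 closed). Unpressed it meets a hard first stop at about 0.50. Pressed down 5 mm or more it turns on and is free past 1.06; end of turn 1.35. Turns easily (0.1 N m), stays where left. Pips on the pot's shoulder mark closed, first stop, open.
- wide_lift (a joint): Height of the wide pot's cap, m, against closed: 0 closed and at the first stop; negative when pressed against its spring (starts to yield at about 7 N, bottoms at -0.008 with about 12 N). Cannot rise above 0 until turned past 1.06 rad; then the spring lifts it to +0.009, where it stays.
- slim_turn (a joint): Turn of the slim pot's cap, rad, same make; starts at 0 to 0.15 and shall stay there.
There are look-alikes about, which are no part of the job. What is shaped like the part that bears wide_grip but green is not meant.

How it is judged:
By the outcome, as a careful person would: the job done as asked, in the order asked, and still so for the second after the job is handed in, with the robot touching nothing.
It also fails if it takes over 40 s, if anything falls off the work surface, if the arm or the gripper's body presses on something with over 40 N, if the wrist force passes 120 N, or if a joint passes its speed limit or range.

## Working session

There is one attempt and no reset: what is moved stays moved. The work goes in short steps, Python scripts to look and compute and a tool call to move; the robot and the scene stay as the last step left them, time stands still between calls to the robot, and variables do not carry over. Pictures are saved under pics/ and viewed, on a budget of 10 in all, crops included, one or two more only if the job needs it, and the job is handed in when it is done.

Besides the shell and the picture viewer there is one more tool, called after "Emit:" as a command line: name --argument value ..., lists and objects as JSON in quotes. step_arm: Moves the arm, as the interface text tells. Its arguments: {"type":"object","properties":{"deltas":{"type":"array","items":{"type":"array","items":{"type":"array","items":{"type":"number"}}}},"newtons":{"type":"number"}},"required":["deltas"]}

```bash
mkdir -p pics; cat > h.py <<'E'
from bench import *
import numpy as np, cv2
def unproj(name,d,u,v,c=None):
    c=c or get_calibration(name);K=c["K"];z=d[v,u]
    p=np.stack([(u-K[0][2])/K[0][0]*z,(v-K[1][2])/K[1][1]*z,z],-1)
    return (p-np.array(c["t"]))@np.array(c["R"])
E
python3 - <<'E'
from h import *
print(get_state())
for n in("scene","side"):
    p,d=camera(n); np.savez(n,p=p,d=d); cv2.imwrite(f"pics/{n}0.png",p[...,::-1])
    c=get_calibration(n); print(n,c)
E
```

```text
{'t': 0.0, 'q': array([-1.41431909e+00,  2.91286375e-01, -1.54094044e-01,  1.12673147e+00,
       -1.28129533e-05,  1.43148827e+00]), 'qd': array([ 0.00077931, -0.00115147, -0.00065014, -0.0005389 ,  0.00300702,
        0.00053474]), 'joint_torque': array([-8.42673162e-04, -5.37136352e+01,  3.31375802e+01,  1.58265891e-02,
       -1.49693506e-04,  2.42953109e-05]), 'eef_pos': array([ 152.97562019, -501.86165559,  303.34113989]), 'ee_rot': array([-3.14028805e+00, -1.69987990e-04,  2.95785191e-01]), 'ft_force': array([-0.14162087,  0.61858648,  0.08455966]), 'moment': array([-0.01476222,  0.01082414, -0.02207375]), 'width': 85.57395260600701}
scene {'K': array([[408.29250107,   0.        , 316.35330128],
       [  0.        , 408.29250107, 193.63107306],
       [  0.        ,   0.        ,   1.        ]]), 'R': array([[-0.91492695, -0.40360645, -0.00324043],
       [-0.16594229,  0.38346532, -0.90852491],
       [ 0.36792911, -0.8306962 , -0.41781814]]), 't': array([323.1208593 , 247.87871259, 856.57805553])}
side {'K': array([[440.88506561,   0.        , 323.56530696],
       [  0.        , 440.88506561, 197.20065242],
       [  0.        ,   0.        ,   1.        ]]), 'R': array([[ 0.90865186, -0.41754074,  0.00339468],
       [-0.16702009, -0.37089617, -0.91353178],
       [ 0.3826958 ,  0.82951538, -0.40675319]]), 't': array([-476.91382132,  121.19483419, 1452.28983615])}
```

View pics/scene0.png

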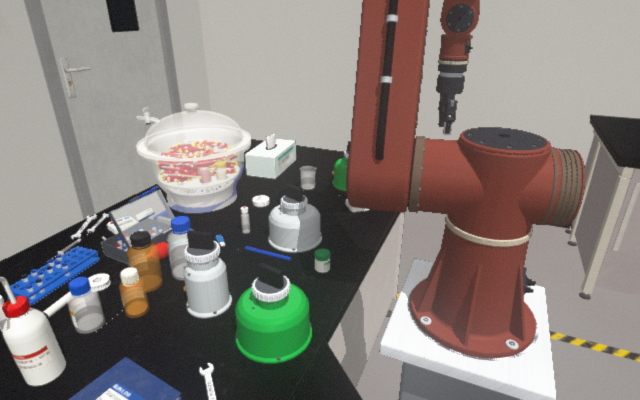

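View pics/side0.png

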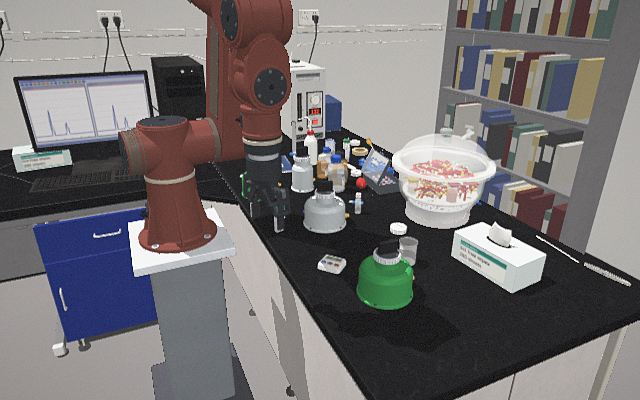

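The scene view shows the wide steel pot at about (295,222) with its bar at (293,193). The slim pot is at (207,280), and there are two green look-alikes. In the side view the wide pot is at (325,212).

```bash
python3 - <<'E'
from h import *
for n,(u0,u1,v0,v1) in dict(scene=(262,328,178,255),side=(298,350,175,236)).items():
    f=np.load(n+".npz");p,d=f["p"],f["d"]
    v,u=np.mgrid[v0:v1,u0:u1].reshape(2,-1)
    P=unproj(n,d,u,v);ok=(d[v,u]>0)
    c=p[v,u].astype(int)
    for lo,hi in((10,60),(60,90),(100,125),(126,150),(150,162)):
        m=ok&(P[:,2]>lo)&(P[:,2]<hi)
        if m.sum(): print(n,lo,hi,m.sum(),P[m].mean(0).round(0),P[m].min(0).round(0),P[m].max(0).round(0))
    m=ok&(P[:,2]>130)&(P[:,2]<165)&(c.max(1)<80)
    Q=P[m]
    print(len(Q),Q.mean(0)); U,S,V=np.linalg.svd((Q-Q.mean(0))[:,:2]);print(S/np.sqrt(len(Q)),V[0])
E
```

```text
scene 10 60 1106 [ 467. -122.   34.] [ 332. -457.   10.] [683.  -6.  60.]
scene 60 90 982 [457. -92.  78.] [ 402. -183.   60.] [535. -51.  90.]
scene 100 125 307 [ 465. -107.  116.] [ 438. -152.  100.] [505. -87. 125.]
scene 126 150 133 [ 469. -117.  138.] [ 447. -128.  126.] [ 498. -108.  150.]
scene 150 162 69 [ 471. -119.  155.] [ 447. -133.  150.] [ 497. -110.  159.]
181 [ 469.76228725 -117.6869643   145.86300249]
[15.57914579  3.22792934] [-0.96266695  0.27068865]
side 10 60 930 [500. -51.  34.] [ 396. -202.   10.] [721. 273.  60.]
side 60 90 699 [ 474. -112.   76.] [ 399. -198.   60.] [663. 172.  90.]
side 100 125 184 [ 462. -144.  116.] [ 435. -164.  100.] [506. -99. 125.]
side 126 150 105 [ 467. -131.  138.] [ 443. -142.  126.] [ 492. -116.  150.]
side 150 162 45 [ 468. -129.  155.] [ 443. -140.  150.] [ 491. -115.  159.]
137 [ 467.3412186  -130.26647087  144.58374431]
[15.00959301  3.2093422 ] [ 0.94180587 -0.33615727]
```

Emit:
step_arm --deltas '[[[0,0,7,0.025,0.03,0,1],[0,0,14,0.05,0.06,0,1],[0,0,21,0.075,0.09,0,1],[0,0,28,0.1,0.12,0,1],[0,0,35,0.125,0.15,0,1],[0,0,42,0.15,0.18,0,1],[0,0,49,0.175,0.21,0,1],[0,0,56,0.2,0.24,0,1],[0,0,63,0.225,0.27,0,1],[0,0,70,0.25,0.3,0,1]]]'

```text
t: 0.93
eef_pos: [403.8, -200.4, 303.8]
ee_rot: [-3.141, -0.0, 1.523]
ft_force: [0.9, -1.4, 0.8]
width: 85.4
```

Emit:
step_arm --deltas '[[[0,0,7,0.01,0.01,0,1],[0,0,14,0.02,0.02,0,1],[0,0,21,0.03,0.03,0,1],[0,0,28,0.04,0.04,0,1],[0,0,35,0.05,0.06,0,1],[0,0,42,0.06,0.07,0,1],[0,0,49,0.066,0.078,0,1],[0,0,56,0.066,0.078,0,1],[0,0,63,0.066,0.078,0,1],[0,0,70,0.066,0.078,0,1]]]'

```text
t: 1.77
eef_pos: [469.0, -123.9, 303.5]
ee_rot: [-3.142, -0.001, 2.746]
ft_force: [0.0, -0.8, 0.4]
width: 85.1
```

```bash
python3 - <<'E'
from h import *
s=get_state();print(s["t"],s["q"].round(3),s["eef_pos"],s["ee_rot"],s["ft_force"])
c=get_calibration("wrist");p,d=camera("wrist");print(c)
np.savez("w",p=p,d=d,**{k:np.array(v) for k,v in c.items()}); cv2.imwrite("pics/w0.png",p[...,::-1])
E
```

```text
1.7667 [-0.409  0.216 -0.255  1.101 -0.    -0.013] [ 468.96013261 -123.86137434  303.52945511] [-3.14155183e+00 -8.86887880e-04  2.74590034e+00] [ 0.03147503 -0.76736997  0.41487831]
{'K': array([[309.70691629,   0.        , 320.25571037],
       [  0.        , 309.70691629, 206.90141506],
       [  0.        ,   0.        ,   1.        ]]), 'R': array([[ 0.38618426,  0.92242037, -0.00154535],
       [ 0.88131451, -0.36847912,  0.29581728],
       [ 0.27229845, -0.11560192, -0.95524329]]), 't': array([ -65.77688244, -497.6505888 ,  238.23271122])}
```

View pics/w0.png

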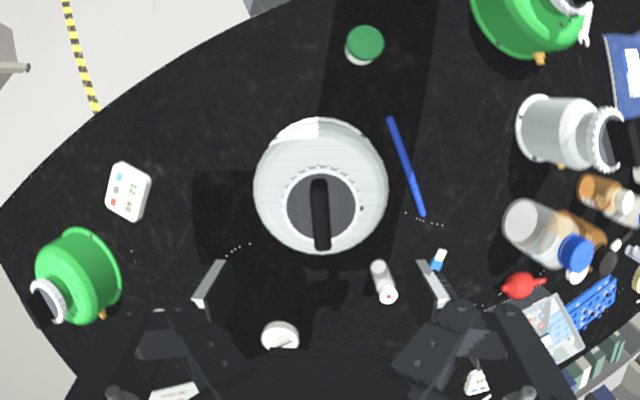

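Wrist view: the wide pot is centred at about (321,187), with the black bar from (319,180) to (321,249) between the jaws. Next I measure the bar top by casting rays and depth.

```bash
cat >> h.py <<'E'
def wristpts(c,d,z=None):
    K=np.array(c["K"]);R=np.array(c["R"]);t=np.array(c["t"])
    v,u=np.mgrid[0:400,0:640].astype(float)
    x,y=(u-K[0,2])/K[0,0],(v-K[1,2])/K[1,1];r=np.hypot(x,y)+1e-9
    ray=np.stack([np.sin(r)*x/r,np.sin(r)*y/r,np.cos(r)],-1)
    C=-R.T@t; W=ray@R
    s=d/ray[...,2] if z is None else (z-C[2])/W[...,2]
    return C+W*s[...,None]
E
python3 - <<'E'
from h import *
c=np.load("w.npz");p,d=c["p"],c["d"]
P=wristpts(c,d); near=np.hypot(P[...,0]-469,P[...,1]+124)<60
for lo,hi in((112,128),(150,165)):
    m=near&(P[...,2]>lo)&(P[...,2]<hi);Q=P[m]
    print(lo,m.sum(),np.median(Q,0),Q.min(0),Q.max(0))
    print(cv2.minAreaRect(Q[:,:2].astype(np.float32)))
m=near&(P[...,2]>150)&(P[...,2]<165)
Q=wristpts(c,d,157)[m][:,:2]
print(cv2.minAreaRect(Q.astype(np.float32)))
# pointer / pips: bright specks in crop
cr=p[110:262,245:397];cv2.imwrite("pics/w0c.png",cv2.resize(cr,None,fx=4,fy=3.9,interpolation=2)[...,::-1])
E
```

```text
112 3687 [ 467.03141239 -120.14492677  122.63625238] [ 435.48965304 -160.68906705  112.09301817] [507.05589622 -90.16459755 127.48409016]
((470.9933776855469, -125.17752075195312), (69.61414337158203, 69.867431640625), 65.48551940917969)
150 1188 [ 468.93025908 -124.74021021  157.65502993] [ 445.59125273 -139.38203349  150.12349593] [ 496.16323506 -111.84389464  160.04099579]
((470.4969482421875, -125.05307006835938), (14.534711837768555, 51.53688049316406), 70.51852416992188)
((469.7730407714844, -124.73997497558594), (14.354385375976562, 53.0600700378418), 70.52027130126953)
```

View pics/w0c.png

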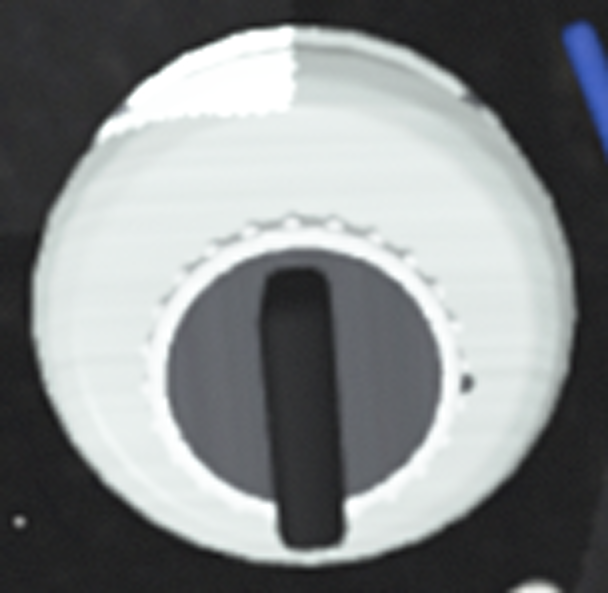

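Bar axis is at (470.5,-125), direction about -19.5° (160.5°), top at 157. All agree with the given sizes, so I go down and grip.

Emit:
step_arm --deltas '[[[0,0,3.2,0.0015,-0.0012,-0.03,1],[0,0,3.2,0.0015,-0.0012,-0.06,1],[0,0,3.2,0.0015,-0.0012,-0.09,1],[0,0,3.2,0.0015,-0.0012,-0.102,1],[0,0,3.2,0.0015,-0.0012,-0.102,1]]]' --newtons 50

```text
t: 2.23
eef_pos: [468.6, -124.6, 199.0]
ee_rot: [3.141, -0.006, 2.792]
ft_force: [-0.1, 0.3, 1.3]
width: 85.2
```

Emit:
step_arm --deltas '[[[0,0,0,0,0,0,-1],[0,0,0,0,0,0,-1],[0,0,0,0,0,0,-1],[0,0,0,0,0,0,-1],[0,0,0,0,0,0,-1],[0,0,0,0,0,0,-1],[0,0,0,0,0,0,-1],[0,0,0,0,0,0,-1]]]'

```text
t: 2.9
eef_pos: [471.1, -124.9, 202.6]
ee_rot: [3.14, 0.001, 2.796]
ft_force: [1.1, 4.3, 5.3]
width: 13.1
```

```bash
python3 -c "
from h import *
s=get_state();print({k:np.round(v,3) for k,v in s.items()})"
```

```text
{'t': np.float64(2.9), 'q': array([-0.41 ,  0.305, -0.42 ,  0.845,  0.002, -0.064]), 'qd': array([-0.001, -0.001, -0.   , -0.001,  0.   , -0.   ]), 'joint_torque': array([ -2.014, -48.064,  27.993,  -0.518,  -1.19 ,   0.049]), 'eef_pos': array([ 471.067, -124.946,  202.645]), 'ee_rot': array([3.140e+00, 1.000e-03, 2.796e+00]), 'ft_force': array([1.149, 4.329, 5.271]), 'moment': array([ 0.811, -0.069,  0.049]), 'width': np.float64(13.1)}
```

Emit:
step_arm --deltas '[[[0,0,0,0,-0.0005,0.0012,-1],[0,0,3,0,-0.0005,0.0012,-1],[0,0,6,0,-0.0005,0.0012,-1],[0,0,9,0,-0.0005,0.0012,-1],[0,0,12,0,-0.0005,0.0012,-1],[0,0,15,0,-0.0005,0.0012,-1],[0,0,18,0,-0.0005,0.0012,-1],[0,0,18,0,-0.0005,0.0012,-1]]]'

```text
t: 3.57
eef_pos: [471.0, -125.1, 202.8]
ee_rot: [3.139, 0.001, 3.113]
ft_force: [5.7, 4.1, -6.7]
width: 13.0
```

```bash
python3 -c "
from h import *
s=get_state();print({k:np.round(s[k],3) for k in ('eef_pos','ee_rot','ft_force','moment','width')})"
```

```text
{'eef_pos': array([ 471.043, -125.147,  202.781]), 'ee_rot': array([3.139e+00, 1.000e-03, 3.113e+00]), 'ft_force': array([ 5.747,  4.051, -6.697]), 'moment': array([ 0.961, -1.069,  0.1  ]), 'width': np.float64(13.011)}
```

Emit:
step_arm --deltas '[[[0,0,2,-0.0004,-0.0003,-0.0004,-1],[0,0,4,-0.0004,-0.0003,-0.0004,-1],[0,0,5,-0.0004,-0.0003,-0.0004,-1],[0,0,5,-0.0004,-0.0003,-0.0004,-1]]]'

```text
t: 3.9
eef_pos: [471.0, -125.3, 202.7]
ee_rot: [3.139, 0.002, -3.085]
ft_force: [5.1, 6.4, -3.5]
width: 13.6
```

```bash
python3 -c "
from h import *
s=get_state();print({k:np.round(s[k],3) for k in ('eef_pos','ee_rot','ft_force','moment','width')})"
```

```text
{'eef_pos': array([ 470.996, -125.28 ,  202.732]), 'ee_rot': array([ 3.139e+00,  2.000e-03, -3.085e+00]), 'ft_force': array([ 5.099,  6.377, -3.513]), 'moment': array([ 1.347, -1.144, -0.095]), 'width': np.float64(13.594)}
```

Emit:
step_arm --deltas '[[[0,0,1,0,-0.0003,0,-1],[0,0,2,0,-0.0003,0,-1],[0,0,2,0,-0.0003,0,-1]]]'

```text
t: 4.15
eef_pos: [471.0, -125.4, 202.8]
ee_rot: [3.139, 0.003, -3.05]
ft_force: [5.1, 7.3, -3.6]
width: 13.1
```

```bash
python3 -c "
from h import *
s=get_state();print({k:np.round(s[k],3) for k in ('eef_pos','ee_rot','ft_force','moment','width')})"
```

```text
{'eef_pos': array([ 471.024, -125.374,  202.773]), 'ee_rot': array([ 3.139e+00,  3.000e-03, -3.050e+00]), 'ft_force': array([ 5.082,  7.35 , -3.588]), 'moment': array([ 1.509, -1.257, -0.12 ]), 'width': np.float64(13.149)}
```

Emit:
step_arm --deltas '[[[0,0,1,0,0,0,-1],[0,0,2,0,0,0,-1],[0,0,2,0,0,0,-1]]]'

```text
t: 4.4
eef_pos: [471.0, -125.4, 202.7]
ee_rot: [3.139, 0.003, -3.015]
ft_force: [5.4, 6.8, -3.7]
width: 13.1
```

```bash
python3 -c "
from h import *
s=get_state();print({k:np.round(s[k],3) for k in ('eef_pos','ee_rot','ft_force','moment','width')})"
```

```text
{'eef_pos': array([ 470.991, -125.368,  202.742]), 'ee_rot': array([ 3.139e+00,  3.000e-03, -3.015e+00]), 'ft_force': array([ 5.387,  6.767, -3.723]), 'moment': array([ 1.584, -1.242, -0.112]), 'width': np.float64(13.086)}
```

Emit:
step_arm --deltas '[[[0,0,1,0,0,0,-1],[0,0,2,0,0,0,-1],[0,0,2,0,0,0,-1]]]'

```text
t: 4.65
eef_pos: [471.0, -125.4, 202.8]
ee_rot: [3.139, 0.003, -2.981]
ft_force: [6.0, 6.9, -3.1]
width: 13.0
```

```bash
python3 -c "
from h import *
s=get_state();print({k:np.round(s[k],3) for k in ('eef_pos','ee_rot','ft_force','moment','width')})"
```

```text
{'eef_pos': array([ 471.037, -125.366,  202.763]), 'ee_rot': array([ 3.139e+00,  3.000e-03, -2.981e+00]), 'ft_force': array([ 6.001,  6.932, -3.149]), 'moment': array([ 1.572, -1.289, -0.391]), 'width': np.float64(12.955)}
```

Emit:
step_arm --deltas '[[[0,0,1,0,0,0,-1],[0,0,1.5,0,0,0,-1],[0,0,1.5,0,0,0,-1]]]'

```text
t: 4.9
eef_pos: [471.0, -125.4, 202.8]
ee_rot: [3.139, 0.003, -2.956]
ft_force: [5.6, 8.7, -3.3]
width: 13.1
```

```bash
python3 -c "
from h import *
s=get_state();print({k:np.round(s[k],3) for k in ('eef_pos','ee_rot','ft_force','moment','width')})"
```

```text
{'eef_pos': array([ 471.004, -125.413,  202.763]), 'ee_rot': array([ 3.139e+00,  3.000e-03, -2.956e+00]), 'ft_force': array([ 5.558,  8.74 , -3.302]), 'moment': array([ 1.623, -1.279, -0.878]), 'width': np.float64(13.1)}
```

Moment rose from 0.11 to 0.88 N m at a turn of about 0.5 rad, so this is the first stop. I release and let it rest for more than a second.

Emit:
step_arm --deltas '[[[0,0,0,0,0,0,0],[0,0,0,0,0,0,0],[0,0,0,0,0,0,0],[0,0,0,0,0,0,0],[0,0,0,0,0,0,0],[0,0,0,0,0,0,0],[0,0,0,0,0,0,0],[0,0,0,0,0,0,0],[0,0,0,0,0,0,0],[0,0,0,0,0,0,0]]]'

```text
t: 5.73
eef_pos: [470.1, -126.5, 202.7]
ee_rot: [-3.142, 0.0, -2.956]
ft_force: [-0.2, 0.4, 0.7]
width: 42.9
```

Emit:
step_arm --deltas '[[[0,0,-1,0,0,0,0],[0,0,-1,0,0,0,0],[0,0,-1,0,0,0,0],[0,0,-1,0,0,0,0],[0,0,-1,0,0,0,0],[0,0,-1,0,0,0,0],[0,0,-1,0,0,0,0],[0,0,-1,0,0,0,0],[0,0,-1,0,0,0,0],[0,0,-1,0,0,0,0]]]'

```text
t: 6.57
eef_pos: [470.2, -126.5, 202.7]
ee_rot: [-3.142, 0.0, -2.973]
ft_force: [-0.1, 0.2, -0.4]
width: 42.5
```

```bash
python3 - <<'E'
from h import *
s=get_state();print({k:np.round(s[k],3) for k in ('q','eef_pos','ee_rot','ft_force','moment','width')})
c=get_calibration("wrist");p,d=camera("wrist");P=wristpts(c,d)
m=(np.hypot(P[...,0]-470,P[...,1]+125)<32)&(P[...,2]>150)&(P[...,2]<166)
Q=wristpts(c,d,157)[m][:,:2];print(m.sum(),cv2.minAreaRect(Q.astype(np.float32)))
cv2.imwrite("pics/w1.png",p[...,::-1])
E
```

```text
{'q': array([-0.413,  0.305, -0.42 ,  0.846,  0.   , -0.582]), 'eef_pos': array([ 470.157, -126.49 ,  202.711]), 'ee_rot': array([-3.142,  0.   , -2.973]), 'ft_force': array([-0.054,  0.245, -0.411]), 'moment': array([-0.017,  0.025, -0.011]), 'width': np.float64(42.549)}
4214 ((469.68572998046875, -127.19072723388672), (59.40005111694336, 51.11211013793945), 69.90486145019531)
```

View pics/w1.png

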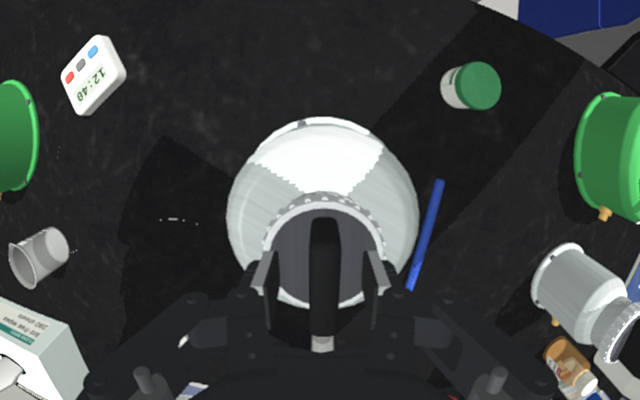

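The bar sits aligned between the open pads and touches nothing. It has now vented for more than 1.5 s, so I re-grip and press.

Emit:
step_arm --deltas '[[[0,0,0,0.001,0.0012,0,0],[0,0,0,0.001,0.0012,0,-1],[0,0,0,0.001,0.0012,0,-1],[0,0,0,0.001,0.0012,0,-1],[0,0,0,0.001,0.0012,0,-1],[0,0,0,0.001,0.0012,0,-1],[0,0,0,0.001,0.0012,0,-1]]]' --newtons 80

```text
t: 7.2
eef_pos: [471.1, -125.0, 202.8]
ee_rot: [3.141, 0.0, -2.973]
ft_force: [-0.1, 4.9, 4.4]
width: 12.7
```

Emit:
step_arm --deltas '[[[0,0,-1,0,0,-0.002,-1],[0,0,-1,0,0,-0.004,-1],[0,0,-1,0,0,-0.006,-1],[0,0,-1,0,0,-0.008,-1],[0,0,-1,0,0,-0.0085,-1],[0,0,-1,0,0,-0.0085,-1]]]'

```text
t: 7.7
eef_pos: [471.1, -125.0, 194.8]
ee_rot: [3.141, 0.0, -2.99]
ft_force: [-3.1, 5.7, 11.6]
width: 12.5
```

```bash
python3 -c "
from h import *
s=get_state();print({k:np.round(s[k],3) for k in ('eef_pos','ee_rot','ft_force','moment','width')})"
```

```text
{'eef_pos': array([ 471.14 , -124.974,  194.826]), 'ee_rot': array([ 3.141,  0.   , -2.99 ]), 'ft_force': array([-3.136,  5.693, 11.551]), 'moment': array([ 1.118,  0.684, -0.008]), 'width': np.float64(12.454)}
```

Emit:
step_arm --deltas '[[[0,0,5,0,0,0,-1],[0,0,10,0,0,0,-1],[0,0,15,0,0,0,-1],[0,0,20,0,0,0,-1],[0,0,25,0,0,0,-1],[0,0,30,0,0,0,-1],[0,0,35,0,0,0,-1],[0,0,40,0,0,0,-1],[0,0,42,0,0,0,-1],[0,0,42,0,0,0,-1]]]'

```text
t: 8.53
eef_pos: [471.3, -125.2, 194.9]
ee_rot: [-3.141, 0.0, -2.255]
ft_force: [-2.6, 3.0, 11.3]
width: 12.8
```

```bash
python3 -c "
from h import *
s=get_state();print({k:np.round(s[k],3) for k in ('q','eef_pos','ee_rot','ft_force','moment','width')})"
```

```text
{'q': array([-0.41 ,  0.314, -0.429,  0.826,  0.   , -1.297]), 'eef_pos': array([ 471.284, -125.182,  194.88 ]), 'ee_rot': array([-3.141,  0.   , -2.255]), 'ft_force': array([-2.599,  3.015, 11.259]), 'moment': array([0.918, 0.562, 0.051]), 'width': np.float64(12.815)}
```

It has turned 0.735 rad past the stop position (to about 1.22) at a moment of only about 0.05 N m. I now let it rise under the hand.

Emit:
step_arm --deltas '[[[0,0,0,0,0,0.003,-1],[0,0,0,0,0,0.006,-1],[0,0,0,0,0,0.009,-1],[0,0,0,0,0,0.012,-1],[0,0,0,0,0,0.014,-1],[0,0,0,0,0,0.014,-1]]]'

```text
t: 9.03
eef_pos: [471.3, -125.2, 208.6]
ee_rot: [-3.141, 0.0, -2.257]
ft_force: [-0.8, 4.1, 3.7]
width: 12.7
```

```bash
python3 -c "
from h import *
s=get_state();print({k:np.round(s[k],3) for k in ('eef_pos','ee_rot','ft_force','moment','width')})"
```

```text
{'eef_pos': array([ 471.257, -125.18 ,  208.626]), 'ee_rot': array([-3.141,  0.   , -2.257]), 'ft_force': array([-0.828,  4.056,  3.738]), 'moment': array([0.774, 0.124, 0.058]), 'width': np.float64(12.72)}
```

The cap is 5.8 mm above closed and still pushing up, so it is free. I release and withdraw.

Emit:
step_arm --deltas '[[[0,0,0,0,0,0,1],[0,0,0,0,0,0,1],[0,0,0,0,0,0,1],[0,0,0,0,0,0,1],[0,0,0,0,0,0,1],[0,0,0,0,0,0,1],[0,0,0,0,0,0,1],[0,0,0,0,0,0,1]]]'

```text
t: 9.7
eef_pos: [471.1, -125.3, 208.2]
ee_rot: [-3.142, -0.0, -2.258]
ft_force: [0.4, 1.0, 0.2]
width: 85.4
```

Emit:
step_arm --deltas '[[[0,0,0,0,0,0.02,1],[0,0,0,0,0,0.05,1],[0,0,0,0,0,0.08,1],[0,0,0,0,0,0.1,1],[0,0,0,0,0,0.11,1],[0,0,0,0,0,0.11,1]]]'

```text
t: 10.2
eef_pos: [472.1, -125.7, 320.6]
ee_rot: [-3.138, 0.001, -2.258]
ft_force: [0.5, -0.2, 0.3]
width: 85.3
```

```bash
python3 - <<'E'
from h import *
s=get_state();print({k:np.round(s[k],3) for k in ('eef_pos','ee_rot','ft_force','width')})
c=get_calibration("wrist");p,d=camera("wrist");P=wristpts(c,d)
r=np.hypot(P[...,0]-470.5,P[...,1]+125)
m=(r<32)&(P[...,2]>155)&(P[...,2]<175);print("bar top",np.median(P[m],0))
k=(r<28)&(P[...,2]>115)&(P[...,2]<140);print("disc",np.median(P[k],0))
Q=wristpts(c,d,166)[m][:,:2];print(m.sum(),cv2.minAreaRect(Q.astype(np.float32)))
cv2.imwrite("pics/w2.png",p[...,::-1])
E
```

```text
{'eef_pos': array([ 472.13 , -125.708,  320.579]), 'ee_rot': array([-3.138e+00,  1.000e-03, -2.258e+00]), 'ft_force': array([ 0.488, -0.211,  0.347]), 'width': np.float64(85.346)}
bar top [ 469.00596687 -128.66255416  166.35283619]
disc [ 468.33345161 -125.78780017  131.6551708 ]
1137 ((470.21246337890625, -127.33563995361328), (52.611610412597656, 14.332447052001953), 50.235172271728516)
```

View pics/w2.png

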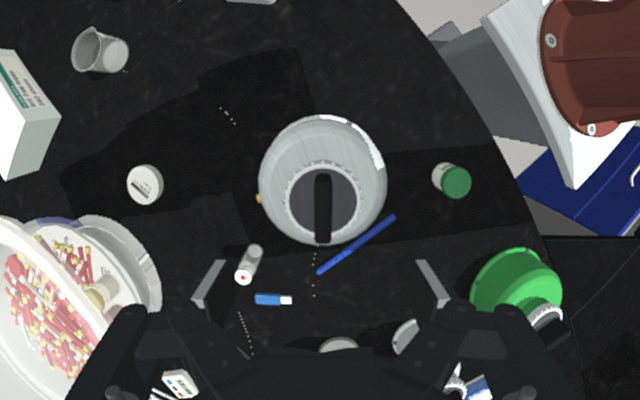

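The cap stands at about (322,205), clear of the open fingers. The bar top is at 166 mm (9 mm up) and it has turned 69.7° (1.22 rad) from its start angle. Handing in.

```bash
python3 -c "
from bench import *
print(finish_job())"
```

```text
the job is handed in; nothing more can be done
None
```

The wide pot's cap is open and standing up on its own, and the job is handed in after about 10 s of the 40 s allowed.

- **First stop:** I gripped the bar and turned it anticlockwise. The moment rose from 0.11 to 0.88 N m after about 0.5 rad, which is the first stop.
- **Venting:** I opened the fingers and let the cap rest untouched for about 1.5 s.
- **Opening:** I gripped it again and pressed it down 8 mm with about 12 N. I turned it on to about 1.2 rad and let it rise under the hand, then let go and drew back.

**Last checks:** The wrist camera put the bar top at 166 mm against 157 mm closed, so the cap had risen 9 mm. It had turned 69.7° (1.22 rad) from where it started, past the 1.06 needed. The wrist force was near zero with the hand well clear of everything.

**Not measured:**
- I did not read the cap's exact starting angle; it seems to be near 0.
- I did not re-measure the slim pot's cap, but the arm never went near it.

No check failed. The disc top read 131.7 mm against the 130 expected, which is within the calibration error.

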